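Nudge the dish carrier onto its locating pins

ROBOT

A 6-joint arm with a two-finger parallel gripper is mounted at the origin on a cart in front of the work surface, level with it; the furniture and walls round the work are solid. World frame = base frame: x ahead of the robot, y to its left, z up, the work surface at z = 0. Lengths are in m, angles in rad, forces in N, time in s.
With the tool pointing down it reaches from about 0.2 to 0.875 m from the base axis. Payload 3.4 kg.
Tool frame: the origin (TCP) lies on the centre line of the jaws, within the pads' length; the fingertips stand 8 mm ahead of it and the grasp point (between the pads) lies 11 mm behind it; z points along the fingers, y is the line along which they close (so a half turn about z gives the same grasp; the last joint's range is limited). The gripper opens to 94 mm and grips with 3 to 60 N. Pads are 16 mm wide; open, the fingers measure 119 mm over their backs; the gripper's body (75 mm by 177 mm) begins 78 mm behind the grasp point.
Start: joints at [-1.419, 0.276, 1.505, -0, 1.361, -0.121], TCP at [0.155, -0.554, 0.213] pointing down, gripper open.
Joint ranges: [-2.89, 2.89], [-0.75, 2.08], [0.22, 2.7], [-1.18, 4.32], [0.11, 2.71], [-2.7, 2.7]. Speed limits (rad/s): [2.57, 2.57, 3.14, 3.14, 3.14, 3.14].

INTERFACE

Orientations are given as a unit quaternion [x, y, z, w].
In Python, from plant import * gives the robot as it stands.
- The arm moves only by the shell command python3 -m handwheel 'ROWS' [FORCE]. ROWS is a JSON object of lists of equal length, an entry for each row: "delta_pos": the shift along the tool's x, y, z in m, a list of three; "turn": the turn, a rotation vector about the tool's x, y, z in rad, a list of three; "grip": the opening, from -1 (shut) to 1 (fully open). In form: {"delta_pos": [[dx, dy, dz], ...], "turn": [[rx, ry, rz], ...], "grip": [grip, ...]}. A call has 1 to 12 rows; each row is the pose to reach, as a shift and turn from the pose commanded when the call began, along the tool's axes at that moment; what a row does not reach only later rows make up. A row lasts 1/12 s, in which the tool goes at most 41.7 mm and 7.16 degrees, less where a joint would pass 70% of its speed; a pose out of reach is approached as far as the arm can. A call with a gripper value outside its range is refused whole. The fingers move at their own pace and stop on an object; FORCE is the grip in N (left out, the last holds). Time passes only in rows, so rows that repeat a pose let the fingers close. It gives the time, the measured TCP pose, the force, the opening and the grip force at its end, in the units of the state.
- sense(): the state, without advancing time (a new reading comes with each control period).
- snapshot(name): name is "side" or "top"; returns (picture, depth): 384x512x3 uint8, red, green, blue; 384x512 float32, m along the optical axis (not along the pixel's ray), 0 where there is no reading.
- get_calibration(name): a dict with "K" (3x3 intrinsics, pixels), "rvec" (rotation vector, rad) and "tvec" (3), from world to camera coordinates, as OpenCV has them. Camera axes: x right, y down, z forward; pixel columns grow to the right and rows downward; lengths in m; the calibration is good to about 2 mm. A picture is of the moment at which its call begins. get_calibration takes no time and is no camera call.
- sign_off(): hands the job in; it is judged then, once.
Trained networks look in the newest picture that a camera, given by its name, has taken for a name from the list of things; names that differ only in an ending like _2 or _b are one class to them, and where a whole thing is asked for, a point or a joint stands for the part that bears it (a point fixed in the world has none). Each returns a list of dicts, best first, with "p" (0 to 1); they miss things now and then, are a little off and sometimes report something else, mostly with a low value. They report only what shows in the picture. A call takes as long as a camera call.
- search_frame(camera, target): "extent" ([left, top, right, bottom] in pixels, round what is visible of it).
- outline_of(camera, target): "pixels" (384x512 bool, what is visible of it) and "extent" ([left, top, right, bottom] in pixels, round what is visible of it).
The state is a dict: "clock": time; "qpos": joint angles; "dq": joint speeds; "effort": joint torques, N m; "position": TCP position; "tool_rot": TCP orientation; "ft_force": force on the tool from outside, world axes, zero at the start; "moment": the same for the moment, N m; "finger_gap": finger opening in m; "grasp_force": force on a finger pad.
Only numpy, scipy, OpenCV 4.12 (cv2) and the standard library are available. Lean on these libraries where they do the work, as an engineer would, in place of code of your own. Each camera call takes 0.05 s, during which the arm holds its last target. There are 200 camera calls.

TASK

Push the blue dish carrier off the grey loading ledge and along over the steel bed, nudging it square and in line, until its two holes drop over the two brass locating pins and it sits flat on the bed. Only push it, gently, with the fingers: never lift it or carry it up off the fixture, do not knock the other things on the bench about, and take the hand away at the end.

Things in the scene. Friction and masses are not known exactly. Their poses are not given: they have to be found in the camera images.
- fixture: Fixed low fixture. Origin: on the worktop (z = 0), below where the middle of the seated carrier belongs; z up, x the direction in which the carrier is pushed, y to the left of that. Steel bed: x -55 to +64 mm, y -72 to +72 mm, top 10 mm high. Behind it the grey loading ledge: x -179 to -55.5 mm, y -55 to +55 mm, top 18 mm high. No side guides
- ledge_end (a point): middle of the ledge's top edge next to the bed, 18 mm up. The carrier (wider than the ledge) starts on the ledge and stays about level on ledge and pin tops until its rear edge clears this edge, 1.5 mm before its holes are centred on the pins; then it drops 8 mm
- carrier: Loose blue tray, about 0.35 kg, agar dish fixed in it. Origin: centre of its underside; x its pushing direction (towards its open front), y left, z up. Plate x -54 to +54, y -69 to +69 mm, 6 mm thick. Starts on the ledge (underside 18 mm up), up to 18 mm off line and turned up to 0.2 rad; seated: axes as the fixture's, origin straight above the fixture's, underside 10 mm up
- push_bar (a point): middle of the rear face of the carrier's upright push bar, which runs the whole 138 mm of the rear edge, carrier x -54 to -46 mm, and rises to 31 mm above the carrier's underside. Side rims: 3 mm thick, flush with the side edges, carrier x -46 to +54 mm, 23 mm high above the underside. Dish: 93 mm across, top at 21 mm. Centre of mass: about 10 mm behind the carrier's origin
- pin_left (a point): centre of the top of the brass pin on the fixture's +y side, at fixture x +4, y +56 mm. Pins are 8 mm thick, tapering to 5 mm at the top, and stand 7.5 mm above the bed (tops 17.5 mm up)
- pin_right (a point): the same for the pin at fixture x +4, y -56 mm
- hole_left (a point): centre, at the underside, of the round 12 mm through hole at carrier x +4, y +56 mm
- hole_right (a point): the same for the hole at carrier x +4, y -56 mm
- bottle: white reagent bottle with blue band, 47 mm across, 100 mm tall, standing; bystander, origin at the centre of its foot
- spare_dish: loose agar dish, 93 mm across, 15 mm high; bystander, origin at the centre of its underside
- forceps: steel forceps, 130 mm long, lying; bystander
- refill: pale green pipette tip refill, 60x115x30 mm; bystander
- red_marker: red marker pen, 131 mm long, lying; bystander

How it is judged:
By the outcome, as a careful person would: the job done as asked, in the order asked, and still so for the second after the job is handed in, with the robot touching nothing.
It also fails if it takes over 61 s, if anything falls off the work surface, if the arm or the gripper's body presses on something with over 40 N, if the wrist force passes 120 N, or if a joint passes its speed limit or range.

## Working session

There is one attempt and no reset: what is moved stays moved. The work goes in short steps, Python scripts to look and compute and a shell command to move; the robot and the scene stay as the last step left them, time stands still between calls to the robot, and variables do not carry over. Pictures are saved under pics/ and viewed, at most 10 in all, crops included, and the job is handed in when it is done.

```bash
mkdir -p pics; cat > h.py <<'E'
from plant import *
import numpy as np, cv2
def cam(n):
    c=get_calibration(n);R=cv2.Rodrigues(np.array(c["rvec"],float))[0];return np.array(c["K"]),R,np.array(c["tvec"],float).ravel()
def cloud(n,d):
    K,R,t=cam(n);v,u=np.mgrid[:384,:512]
    p=np.stack([(u-K[0,2])/K[0,0]*d,(v-K[1,2])/K[1,1]*d,d],-1)
    return (p-t)@R
def proj(n,P):
    K,R,t=cam(n);q=(np.atleast_2d(P)@R.T+t)@K.T;return q[:,:2]/q[:,2:]
def save(f,im): cv2.imwrite(f,cv2.cvtColor(im,cv2.COLOR_RGB2BGR))
E
python3 - <<'E'
from h import *
for n in("top","side"):
    im,d=snapshot(n);save(f"pics/{n}0.png",im);np.savez(f"{n}0.npz",im=im,d=d)
    K,R,t=cam(n);print(n,"pos",-R.T@t,"f",K[0,0])
    P=cloud(n,d)
    for k in("carrier","fixture","pin_left","ledge_end","bottle","spare_dish","forceps","refill","red_marker"):
        o=outline_of(n,k)
        for r in o[:1]:
            m=r["pixels"]&(d>0);print(k,round(r["p"],2),np.round(r["extent"]),m.sum(),np.round(np.median(P[m],0),3),np.round(np.percentile(P[m],[2,98],axis=0),3).tolist())
s=sense();print(s)
E
```

```text
top pos [-0.2108685   0.14585549  1.52839638] f 447.5334884351323
carrier 0.89 [180. 195. 216. 240.] 1072 [0.483 0.274 0.037] [[0.412, 0.215, 0.007], [0.564, 0.33, 0.052]]
fixture 0.77 [148. 203. 216. 236.] 1248 [0.494 0.392 0.011] [[0.426, 0.221, 0.003], [0.569, 0.455, 0.022]]
pin_left 0.93 [146. 202. 216. 235.] 1224 [0.495 0.396 0.011] [[0.428, 0.231, 0.002], [0.569, 0.46, 0.021]]
ledge_end 0.63 [146. 202. 215. 237.] 1105 [0.496 0.395 0.011] [[0.43, 0.232, 0.004], [0.565, 0.456, 0.021]]
bottle 0.71 [178. 150. 196. 171.] 225 [0.71  0.3   0.063] [[0.699, 0.28, 0.003], [0.738, 0.323, 0.104]]
spare_dish 0.93 [286. 213. 311. 238.] 368 [ 0.416 -0.078  0.015] [[0.372, -0.123, 0.002], [0.452, -0.044, 0.023]]
refill 0.95 [134. 173. 169. 189.] 450 [0.659 0.444 0.03 ] [[0.638, 0.391, 0.004], [0.696, 0.497, 0.039]]
side pos [ 0.34114623 -1.17230691  0.62615573] f 405.9802700413655
carrier 0.77 [211. 164. 249. 179.] 491 [0.484 0.234 0.038] [[0.417, 0.203, 0.019], [0.554, 0.327, 0.05]]
fixture 0.84 [214. 156. 249. 181.] 353 [0.494 0.387 0.01 ] [[0.431, 0.207, 0.002], [0.574, 0.454, 0.02]]
pin_le
[... 766 characters left out ...]
1.0, 'qpos': array([-1.41898554e+00,  2.75911303e-01,  1.50489806e+00,  1.31122591e-05,
        1.36070848e+00, -1.21006979e-01]), 'dq': array([-1.60366996e-03, -5.01318118e-05, -1.18344828e-04,  8.03680294e-04,
        8.28175071e-04,  9.13460893e-04]), 'effort': array([-8.60940090e-04, -4.04471898e+01, -2.37503511e+01,  7.02335453e-02,
        2.49682227e-02,  6.02867516e-06]), 'position': array([ 0.15493232, -0.55376867,  0.21348734]), 'tool_rot': array([9.90710911e-01, 1.35984888e-01, 6.98740490e-06, 3.73051539e-05]), 'ft_force': array([ 0.14834606,  0.60654161, -0.19748334]), 'moment': array([ 0.00560343, -0.02596871, -0.00371475]), 'grasp_force': 0.0, 'finger_gap': 0.09408118867281368}
```

View pics/top0.png

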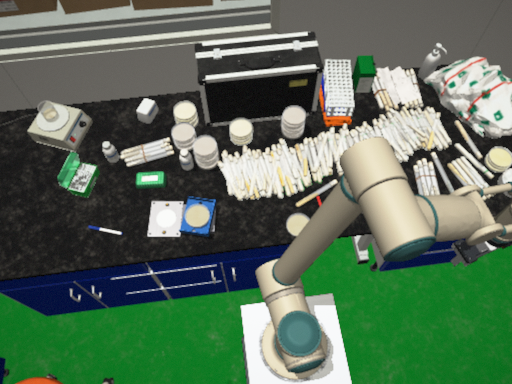

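View pics/side0.png

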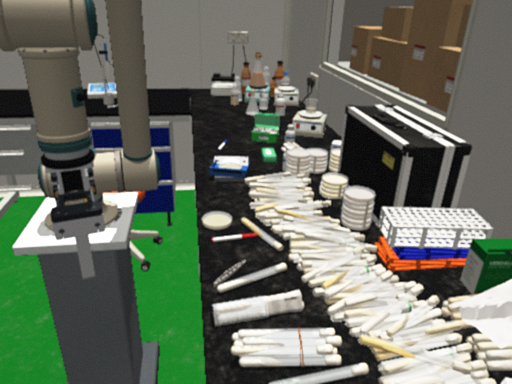

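The top view shows the blue carrier at about (199,217) with the white bed to its left at (165,219), so the push direction is roughly world +y. The side view shows the carrier at about (230,170). I'll zoom in on both.

```bash
python3 - <<'E'
from h import *
a=np.load("top0.npz")["im"][185:250,130:230];b=np.load("side0.npz")["im"][145:190,200:265]
a=cv2.resize(a,(600,390),interpolation=cv2.INTER_CUBIC);b=cv2.resize(b,(280,195),interpolation=cv2.INTER_CUBIC)
c=np.zeros((590,600,3),np.uint8);c[:390]=a;c[395:,:280]=b;save("pics/crop0.png",c)
E
```

```text
(no output)
```

View pics/crop0.png

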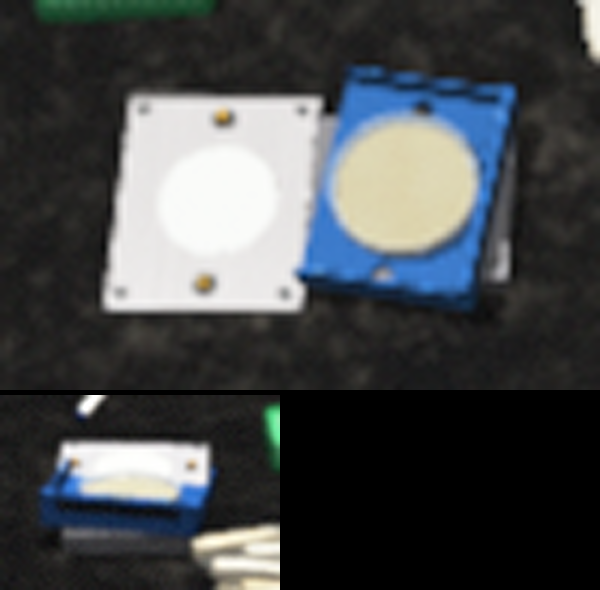

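The crop shows the brass pins at about (223,117) and (205,283), and the carrier's holes at (423,107) and (383,273). The carrier is turned slightly and sits on the ledge. Next I'll fit the poses by matching model silhouettes.

```bash
cat > fit.py <<'E'
from h import *
from scipy.optimize import minimize
S=6
def box(x0,x1,y0,y1,z0,z1): return np.array([[x,y,z] for x in(x0,x1) for y in(y0,y1) for z in(z0,z1)])/1000
CAR=[box(-54,54,-69,69,0,6),box(-54,-46,-69,69,0,31),box(-46,54,66,69,0,23),box(-46,54,-69,-66,0,23)]
BED=[box(-55,64,-72,72,10,10)]
def pts(p,q,z=0): # local pts m -> world
    c,s=np.cos(p[2]),np.sin(p[2]);q=np.atleast_2d(q)
    return np.c_[p[0]+c*q[:,0]-s*q[:,1],p[1]+s*q[:,0]+c*q[:,1],q[:,2]+z]
def render(n,parts,p,z,roi):
    m=np.zeros(((roi[3]-roi[1])*S,(roi[2]-roi[0])*S),np.uint8)
    for b in parts:
        q=(proj(n,pts(p,b,z))+.5-roi[:2])*S-.5
        cv2.fillConvexPoly(m,cv2.convexHull(np.round(q*16).astype(np.int32)),1,cv2.LINE_8,4)
    return m>0
def up(im,roi):
    c=im[roi[1]:roi[3],roi[0]:roi[2]].astype(np.float32)
    return cv2.resize(c,None,fx=S,fy=S,interpolation=cv2.INTER_CUBIC)
def blue(im,roi):
    c=up(im,roi);m=(c[...,2]-c[...,0]>35).astype(np.uint8)
    k,_=cv2.findContours(m,cv2.RETR_EXTERNAL,cv2.CHAIN_APPROX_NONE);k=max(k,key=cv2.contourArea)
    o=np.zeros_like(m);cv2.drawContours(o,[k],-1,1,-1);return o>0
def white(im,roi):
    c=up(im,roi);m=(c.min(2)>125).astype(np.uint8)
    k,_=cv2.findContours(m,cv2.RETR_EXTERNAL,cv2.CHAIN_APPROX_NONE);k=max(k,key=cv2.contourArea)
    o=np.zeros_like(m);cv2.drawContours(o,[k],-1,1,-1);return o>0
def fit(n,parts,m,z,p0,roi,ign=None):
    w=np.ones(m.shape,bool) if ign is None else ~ign
    sc=np.array([.01,.01,.05])
    f=lambda u:((render(n,parts,u*sc,z,roi)^m)&w).sum()
    u=np.array(p0)/sc
    for st in(1,.3,.1): u=minimize(f,u,method="Nelder-Mead",options=dict(initial_simplex=np.vstack([u,u+np.eye(3)*st]),xatol=1e-3,fatol=1)).x
    return u*sc,f(u)/(m&w).sum()
def rel(F,C):
    c,s=np.cos(F[2]),np.sin(F[2]);d=C[:2]-F[:2];return np.r_[(c*d[0]+s*d[1])*1e3,(-s*d[0]+c*d[1])*1e3,C[2]-F[2]]
ROI={"top":(135,185,235,250),"side":(200,145,260,190)}
E
python3 - <<'E'
from fit import *
for n in("top","side"):
    im=np.load(n+"0.npz")["im"];r=ROI[n]
    mb=blue(im,r);ig=cv2.dilate(mb.astype(np.uint8),np.ones((15,15)))>0
    C,e=fit(n,CAR,mb,.018,[.485,.275,np.pi/2],r)
    mw=white(im,r)&~ig
    F,e2=fit(n,BED,mw,0,[.495,.39,np.pi/2],r,ig)
    print(n,"C",C.round(4),round(e,3),"F",F.round(4),round(e2,3),"rel",rel(F,C).round(3))
    for y in(56,-56):
        print(" pin",proj(n,pts(F,[.004,y/1e3,.0175])).round(2)," hole",proj(n,pts(C,[.004,y/1e3,.006],.018)).round(2))
    h=cv2.cvtColor(im,cv2.COLOR_RGB2HSV).astype(int)
    br=(h[...,0]>10)&(h[...,0]<26)&(h[...,1]>110)&~mb[::6,::6].any() if 0 else (h[...,0]>8)&(h[...,0]<28)&(h[...,1]>110)
    v,u=np.nonzero(br);k=(u>r[0])&(u<r[2])&(v>r[1])&(v<r[3]);print(list(zip(u[k],v[k]))[:30])
E
```

```text
top C [0.4909 0.2787 1.2834] 0.032 F [0.5031 0.3951 1.428 ] 0.019 rel [-116.871   -4.534   -0.145]
 pin [[163.19 231.4 ]]  hole [[192.97 229.51]]
 pin [[166.36 203.66]]  hole [[199.52 202.08]]
[(np.int64(166), np.int64(204)), (np.int64(167), np.int64(204)), (np.int64(164), np.int64(231)), (np.int64(163), np.int64(232)), (np.int64(164), np.int64(232))]
side C [0.4865 0.2834 1.282 ] 0.335 F [0.5026 0.4007 1.4211] 0.06 rel [-118.389   -1.533   -0.139]
 pin [[216.94 158.77]]  hole [[215.39 167.36]]
 pin [[243.83 159.37]]  hole [[243.68 169.5 ]]
[]
```

```bash
cat > d.py <<'E'
from h import *
from scipy.spatial.transform import Rotation as Ro
F=np.array([.5031,.3951,1.428])
def dlt(x,y,z,yaw):
    s=sense();R=Ro.from_quat(s["tool_rot"]);T=Ro.from_euler("z",yaw)*Ro.from_euler("x",np.pi)
    return (R.inv().apply(np.array([x,y,z])-s["position"])).round(4),(R.inv()*T).as_rotvec().round(4)
def state():
    s=sense();x=Ro.from_quat(s["tool_rot"]).apply([1,0,0]);print("t",round(s["clock"],2),"pos",s["position"].round(4),"yaw",round(np.arctan2(x[1],x[0]),4),"F",s["ft_force"].round(2),"q",s["qpos"].round(2))
E
python3 -m handwheel '{"delta_pos":[[0.499,-0.633,0],[0.499,-0.633,0],[0.499,-0.633,0],[0.499,-0.633,0],[0.499,-0.633,0],[0.499,-0.633,0],[0.499,-0.633,0],[0.499,-0.633,0],[0.499,-0.633,0],[0.499,-0.633,0],[0.499,-0.633,0],[0.499,-0.633,0]],"turn":[[0,0,-1.01],[0,0,-1.01],[0,0,-1.01],[0,0,-1.01],[0,0,-1.01],[0,0,-1.01],[0,0,-1.01],[0,0,-1.01],[0,0,-1.01],[0,0,-1.01],[0,0,-1.01],[0,0,-1.01]],"grip":[1,1,1,1,1,1,1,1,1,1,1,1]}' && python3 -c "
from d import *
state();print(dlt(.4648,.1905,.213,1.2834))"
```

```text
clock: 2.0
position: [0.3475, -0.0903, 0.2139]
tool_rot: [0.801, 0.598, 0.0, 0.001]
ft_force: [1.3, -0.6, -0.9]
finger_gap: 0.0937
grasp_force: 0.0
t 2.0 pos [ 0.3475 -0.0903  0.2139] yaw 1.2822 F [ 1.31 -0.56 -0.86] q [-0.45 -0.06  1.9  -0.    1.3  -0.16]
(array([0.3026, 0.0325, 0.0008]), array([ 0.0016,  0.0003, -0.0012]))
```

```bash
python3 -m handwheel '{"delta_pos":[[0.3026,0.0325,0],[0.3026,0.0325,0],[0.3026,0.0325,0],[0.3026,0.0325,0],[0.3026,0.0325,0],[0.3026,0.0325,0],[0.3026,0.0325,0],[0.3026,0.0325,0],[0.3026,0.0325,0.08],[0.3026,0.0325,0.12],[0.3026,0.0325,0.15],[0.3026,0.0325,0.15]],"turn":[[0,0,0],[0,0,0],[0,0,0],[0,0,0],[0,0,0],[0,0,0],[0,0,0],[0,0,0],[0,0,0],[0,0,0],[0,0,0],[0,0,0]],"grip":[1,1,1,1,1,1,1,1,1,1,1,1]}' && python3 - <<'E'
from d import *
state();print(dlt(.4648,.1905,.031,1.2834))
im,d=snapshot("top");np.savez("top1.npz",im=im,d=d)
c=cv2.resize(im[170:260,120:240],(720,540),interpolation=cv2.INTER_CUBIC);save("pics/top1.png",c)
E
```

```text
clock: 3.0
position: [0.4617, 0.1877, 0.0601]
tool_rot: [0.801, 0.599, -0.002, -0.001]
ft_force: [-0.9, -0.0, 1.3]
finger_gap: 0.0941
grasp_force: 0.0
t 3.0 pos [0.4617 0.1877 0.0601] yaw 1.2833 F [-0.94 -0.02  1.33] q [ 0.25  0.3   1.89 -0.    0.95  0.53]
(array([0.0036, 0.0024, 0.029 ]), array([-0.0042,  0.0031, -0.0001]))
```

View pics/top1.png

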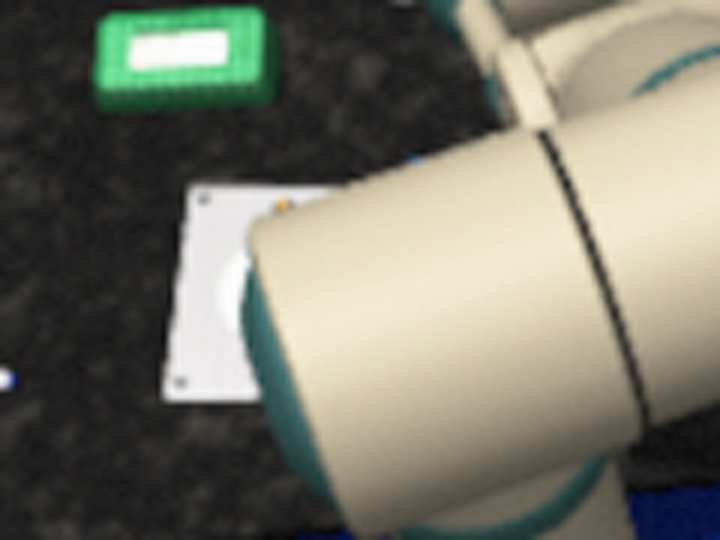

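The arm hides the top view, with the wrist covering the carrier at about (400,350) in the crop. I'll push by known hand geometry now and step back to look later.

```bash
python3 -m handwheel '{"delta_pos":[[0.002,0.001,0.015],[0.0036,0.0024,0.029],[0.0036,0.0024,0.029],[0.01,0.0024,0.029],[0.016,0.0024,0.029],[0.022,0.0024,0.029],[0.025,0.0024,0.029],[0.025,0.0024,0.029],[0.025,0.0024,0.029]],"turn":[[0,0,0],[0,0,0],[0,0,0],[0,0,0],[0,0,0],[0,0,0],[0,0,0],[0,0,0],[0,0,0]],"grip":[1,1,1,1,1,1,1,1,1]}' && python3 - <<'E'
from d import *
state();print(dlt(.4648+.022*.2836,.1905+.022*.959,.031,1.2834))
im,d=snapshot("side");np.savez("side1.npz",im=im,d=d)
c=cv2.resize(im[130:200,180:280],(700,490),interpolation=cv2.INTER_CUBIC);save("pics/side1.png",c)
E
```

```text
clock: 3.8
position: [0.4739, 0.2124, 0.0349]
tool_rot: [0.801, 0.599, 0.0, 0.0]
ft_force: [-0.1, 0.1, -0.1]
finger_gap: 0.0943
grasp_force: 0.0
t 3.8 pos [0.4739 0.2124 0.0349] yaw 1.2836 F [-0.07  0.06 -0.12] q [ 0.29  0.36  1.88 -0.    0.9   0.57]
(array([-0.0015, -0.0025,  0.0039]), array([ 0.0007, -0.0003,  0.0002]))
```

View pics/side1.png

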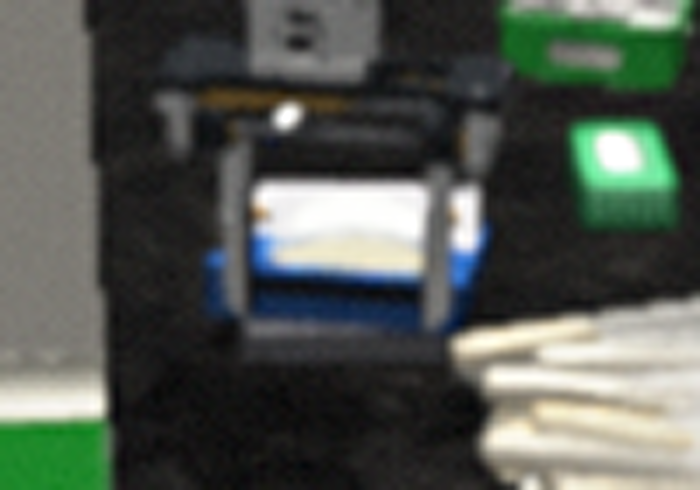

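The two fingers, at (235,280) and (437,280) in the crop, stand right behind the bar and are centred on it. I'll creep to contact.

```bash
python3 -m handwheel '{"delta_pos":[[0.0,-0.002,0.004],[0.002,-0.002,0.004],[0.004,-0.002,0.004],[0.005,-0.002,0.004],[0.005,-0.002,0.004]],"turn":[[0,0,0],[0,0,0],[0,0,0],[0,0,0],[0,0,0]],"grip":[1,1,1,1,1]}' && python3 -m handwheel '{"delta_pos":[[0.001,0,0],[0.002,0,0],[0.003,0,0],[0.004,0,0]],"turn":[[0,0,0],[0,0,0],[0,0,0],[0,0,0]],"grip":[1,1,1,1]}'; python3 -c "
from d import *
state();print(sense()['moment'])"
```

```text
clock: 4.27
position: [0.4727, 0.2172, 0.0301]
tool_rot: [0.801, 0.598, -0.001, -0.0]
ft_force: [-1.4, -0.4, -1.0]
finger_gap: 0.0941
grasp_force: 0.6
clock: 4.6
position: [0.4744, 0.2211, 0.0304]
tool_rot: [0.801, 0.598, -0.0, 0.0]
ft_force: [-0.4, -0.9, -1.8]
finger_gap: 0.094
grasp_force: 0.7
t 4.6 pos [0.4744 0.2211 0.0304] yaw 1.2828 F [-0.37 -0.86 -1.76] q [ 0.3   0.37  1.88 -0.    0.89  0.59]
[-0.29220282  0.00255424  0.03819046]
```

```bash
python3 -m handwheel '{"delta_pos":[[0.003,0.001,0],[0.006,0.0019,0],[0.0091,0.0027,0],[0.0121,0.0035,0],[0.0152,0.0042,0],[0.0183,0.0049,0],[0.0214,0.0055,0],[0.0245,0.006,0],[0.0277,0.0065,0],[0.0308,0.0069,0],[0.0339,0.0073,0],[0.0371,0.0076,0]],"turn":[[0,0,-0.02],[0,0,-0.04],[0,0,-0.06],[0,0,-0.08],[0,0,-0.1],[0,0,-0.12],[0,0,-0.14],[0,0,-0.16],[0,0,-0.18],[0,0,-0.2],[0,0,-0.22],[0,0,-0.24]],"grip":[1,1,1,1,1,1,1,1,1,1,1,1]}' && python3 -c "
from d import *
state();print(sense()['moment'])"; python3 -m handwheel '{"delta_pos":[[0.003,0,0],[0.006,0,0],[0.009,0,0],[0.01,0,0],[0.01,0,0]],"turn":[[0,0,0],[0,0,0],[0,0,0],[0,0,0],[0,0,0]],"grip":[1,1,1,1,1]}' && python3 -c "
from d import *
state();from fit import *
print(rel(F,np.r_[sense()['position'][:2],0]))"
```

```text
clock: 5.6
position: [0.4925, 0.2548, 0.0305]
tool_rot: [0.723, 0.691, 0.0, 0.0]
ft_force: [-0.3, -2.7, 0.9]
finger_gap: 0.094
grasp_force: 1.4
t 5.6 pos [0.4925 0.2548 0.0305] yaw 1.5248 F [-0.25 -2.66  0.87] q [ 0.35  0.41  1.81 -0.    0.92  0.4 ]
[-0.52646939 -0.22196215 -0.00704587]
clock: 6.02
position: [0.4927, 0.265, 0.0305]
tool_rot: [0.724, 0.69, 0.0, -0.0]
ft_force: [0.3, -2.2, 2.2]
finger_gap: 0.094
grasp_force: 0.9
t 6.02 pos [0.4927 0.265  0.0305] yaw 1.5231 F [ 0.33 -2.2   2.22] q [0.37 0.41 1.8  0.   0.93 0.42]
[-130.25550004   -8.23078224   -1.428     ]
```

```bash
python3 -m handwheel '{"delta_pos":[[-0.015,0,0],[-0.035,0,-0.02],[-0.06,-0.01,-0.06],[-0.10,-0.03,-0.1],[-0.351,-0.116,-0.15],[-0.351,-0.116,-0.15],[-0.351,-0.116,-0.15],[-0.351,-0.116,-0.15],[-0.351,-0.116,-0.15],[-0.351,-0.116,-0.15],[-0.351,-0.116,-0.15],[-0.351,-0.116,-0.15]],"turn":[[0,0,0],[0,0,0],[0,0,0],[0,0,0],[0,0,0],[0,0,0],[0,0,0],[0,0,0],[0,0,0],[0,0,0],[0,0,0],[0,0,0]],"grip":[1,1,1,1,1,1,1,1,1,1,1,1]}' && cat > look.py <<'E'
from fit import *
from d import state
import sys
def look(k,z,guess,F0,view=False):
    im,d=snapshot("top");np.savez(f"top{k}.npz",im=im,d=d);r=ROI["top"]
    mb=blue(im,r);ig=cv2.dilate(mb.astype(np.uint8),np.ones((15,15)))>0
    C,e=fit("top",CAR,mb,z,guess,r)
    c=up(im,r);c=np.clip(c,0,255).astype(np.uint8)
    for P,col in[(pts(F0,[[.004,s*.056,.0175] for s in(1,-1)]),(255,0,0)),(pts(C,[[.004,s*.056,.006] for s in(1,-1)],z),(0,255,0))]:
        for q in (proj("top",P)+.5-r[:2])*S-.5: cv2.circle(c,tuple(int(round(a)) for a in q),2,col,-1)
    k2,_=cv2.findContours(render("top",CAR,C,z,r).astype(np.uint8),0,1);cv2.drawContours(c,k2,-1,(255,255,0),1)
    save(f"pics/look{k}.png",c);print("C",C.round(4),round(e,3),"rel",rel(F0,C).round(3));state();return C
E
python3 -c "
from look import *
from d import F
look(2,.018,[.495,.33,1.52],F)"
```

```text
clock: 7.02
position: [0.3594, -0.0863, 0.1822]
tool_rot: [0.727, 0.687, -0.0, 0.003]
ft_force: [0.8, -0.5, 0.6]
finger_gap: 0.094
grasp_force: 0.0
C [0.4966 0.3314 1.5148] 0.038 rel [-63.956  -2.677   0.087]
t 7.07 pos [ 0.3602 -0.0832  0.1815] yaw 1.5144 F [-0.03  0.17 -0.48] q [-0.42 -0.02  1.94  0.    1.21 -0.36]
```

View pics/look2.png

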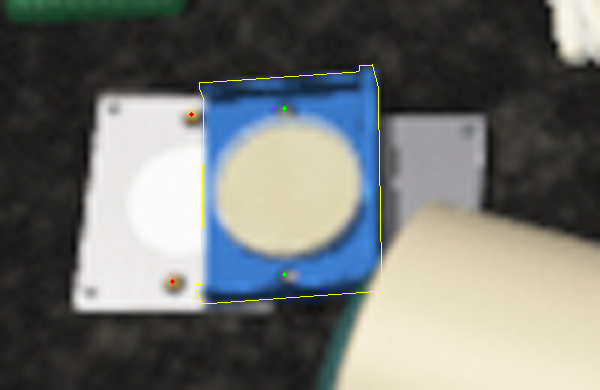

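The fit matches the picture. The pins are at about (192,114) and (172,282), and the carrier is 64 mm short, 2.7 mm off line and turned 0.087 rad.

```bash
python3 -m handwheel '{"delta_pos":[[0,0,0]],"turn":[[0,0,0]],"grip":[1]}' >/dev/null; python3 -c "
from d import *
state();print(dlt(.4908,.225,.0305,1.523))"
```

```text
t 7.15 pos [ 0.3603 -0.0803  0.1806] yaw 1.5195 F [ 0.48  0.92 -0.09] q [-0.41 -0.02  1.95  0.    1.21 -0.36]
(array([0.3114, 0.1145, 0.1507]), array([ 0.0016, -0.0015, -0.0035]))
```

```bash
python3 -m handwheel '{"delta_pos":[[0.311,0.114,0],[0.311,0.114,0],[0.311,0.114,0],[0.311,0.114,0],[0.311,0.114,0],[0.311,0.114,0],[0.311,0.114,0],[0.311,0.114,0.05],[0.311,0.114,0.08],[0.311,0.114,0.115],[0.311,0.114,0.14],[0.311,0.114,0.15]],"turn":[[0,0,0],[0,0,0],[0,0,0],[0,0,0],[0,0,0],[0,0,0],[0,0,0],[0,0,0],[0,0,0],[0,0,0],[0,0,0],[0,0,0]],"grip":[1,1,1,1,1,1,1,1,1,1,1,1]}' >/dev/null;  python3 -m handwheel '{"delta_pos":[[0,0,0],[0,0,0]],"turn":[[0,0,0],[0,0,0]],"grip":[1,1]}'; python3 -c "
from d import *
state();print(dlt(.4924,.260,.0305,1.523))"
```

```text
clock: 8.32
position: [0.4878, 0.227, 0.03]
tool_rot: [0.723, 0.691, -0.0, -0.001]
ft_force: [1.2, 0.5, -0.2]
finger_gap: 0.094
grasp_force: 0.0
t 8.32 pos [0.4878 0.227  0.03  ] yaw 1.5256 F [ 1.21  0.48 -0.19] q [0.31 0.39 1.84 0.   0.91 0.35]
(array([ 0.0332,  0.0031, -0.0005]), array([-0.0011, -0.0004,  0.0026]))
```

```bash
python3 -m handwheel '{"delta_pos":[[0.01,0.003,0],[0.022,0.003,0],[0.03,0.003,0],[0.034,0.003,0],[0.037,0.003,0],[0.040,0.003,0],[0.043,0.003,0],[0.047,0.003,0],[0.051,0.003,0],[0.055,0.003,0],[0.059,0.003,0],[0.062,0.003,0]],"turn":[[0,0,0],[0,0,0],[0,0,0],[0,0,0],[0,0,0],[0,0,0],[0,0,0],[0,0,0],[0,0,0],[0,0,0],[0,0,0],[0,0,0]],"grip":[1,1,1,1,1,1,1,1,1,1,1,1]}' >/dev/null;  python3 -m handwheel '{"delta_pos":[[0,0,0]],"turn":[[0,0,0]],"grip":[1]}'; python3 -c "
from d import *
from fit import rel
state();print(rel(F,np.r_[sense()['position'][:2],0]))"
```

```text
clock: 9.4
position: [0.4948, 0.2872, 0.0304]
tool_rot: [0.724, 0.69, 0.0, -0.0]
ft_force: [-0.1, -2.5, 1.6]
finger_gap: 0.094
grasp_force: 1.1
t 9.4 pos [0.4948 0.2872 0.0304] yaw 1.5228 F [-0.14 -2.46  1.61] q [0.4  0.43 1.77 0.   0.94 0.45]
[-107.96475476   -7.18044171   -1.428     ]
```

```bash
python3 -m handwheel '{"delta_pos":[[0.0029,-0.001,0],[0.0058,-0.002,0],[0.0087,-0.0029,0],[0.0116,-0.0037,0],[0.0145,-0.0045,0],[0.0145,-0.0045,0]],"turn":[[0,0,0.019],[0,0,0.038],[0,0,0.057],[0,0,0.076],[0,0,0.095],[0,0,0.095]],"grip":[1,1,1,1,1,1]}';  python3 -c "
from d import *
from fit import rel
state();print(rel(F,np.r_[sense()['position'][:2],0]))"; python3 -m handwheel '{"delta_pos":[[-0.015,0,0],[-0.035,0,-0.02],[-0.06,-0.01,-0.06],[-0.10,-0.03,-0.1],[-0.37,-0.16,-0.15],[-0.37,-0.16,-0.15],[-0.37,-0.16,-0.15],[-0.37,-0.16,-0.15],[-0.37,-0.16,-0.15],[-0.37,-0.16,-0.15],[-0.37,-0.16,-0.15],[-0.37,-0.16,-0.15]],"turn":[[0,0,0],[0,0,0],[0,0,0],[0,0,0],[0,0,0],[0,0,0],[0,0,0],[0,0,0],[0,0,0],[0,0,0],[0,0,0],[0,0,0]],"grip":[1,1,1,1,1,1,1,1,1,1,1,1]}' >/dev/null;  python3 -m handwheel '{"delta_pos":[[-0.05,0,0],[-0.05,0,0]],"turn":[[0,0,0],[0,0,0]],"grip":[1,1]}' > /dev/null; python3 -c "
from look import *
from d import F
look(3,.018,[.50,.365,1.43],F)"
```

```text
clock: 9.9
position: [0.4908, 0.3021, 0.0304]
tool_rot: [0.756, 0.654, 0.0, -0.0]
ft_force: [-0.4, -2.0, 1.0]
finger_gap: 0.0941
grasp_force: 1.0
t 9.9 pos [0.4908 0.3021 0.0304] yaw 1.4265 F [-0.39 -1.98  1.01] q [0.43 0.44 1.76 0.   0.95 0.57]
[-93.82242263  -1.01809804  -1.428     ]
C [0.5009 0.3678 1.4309] 0.038 rel [-2.7373e+01 -1.7260e+00  3.0000e-03]
t 11.12 pos [ 0.2722 -0.0958  0.1808] yaw 1.4191 F [ 1.75  0.99 -0.22] q [-0.58 -0.16  2.06 -0.    1.23 -0.43]
```

View pics/look3.png

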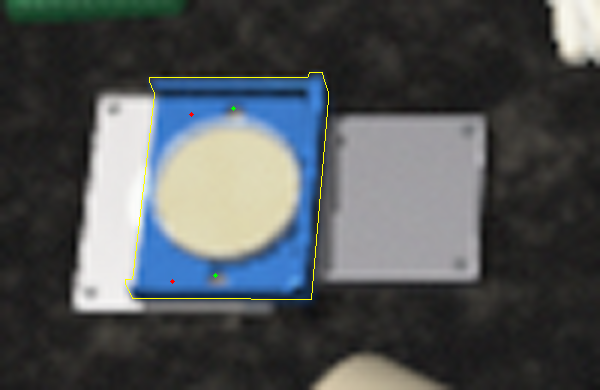

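The view is clean, with the hole marks at about (233,108) and (215,275) close to the seen holes. Next I'll cross-check hole against pin positions directly, and use the ledge to check the fixture's line.

```bash
python3 - <<'E'
from fit import *
from d import F
n="top";r=ROI[n];K,R,t=cam(n)
def ray(q,z):
    d=R.T@np.linalg.solve(K,[q[0],q[1],1]);o=-R.T@t;return o+d*(z-o[2])/d[2]
im0=np.load("top0.npz")["im"];im3=np.load("top3.npz")["im"];u0=up(im0,r);u3=up(im3,r)
C=np.array([.5009,.3678,1.4309])
def cen(w,P,rad=16):
    q=((proj(n,P)[0]+.5-r[:2])*S-.5);
    for _ in range(3):
        v,u=np.mgrid[:w.shape[0],:w.shape[1]];m=w*((u-q[0])**2+(v-q[1])**2<rad**2);q=np.array([(u*m).sum(),(v*m).sum()])/m.sum()
    return (q+.5)/S-.5+r[:2]
for s in(1,-1):
    sat=np.clip(u0[...,0]-u0[...,2]-25,0,None);q=cen(sat,pts(F,[.004,s*.056,.0175]));p=ray(q,.0165)
    b=np.clip(90-(u3[...,2]-u3[...,0]),0,None);q2=cen(b,pts(C,[.004,s*.056,.006],.018),12);p2=ray(q2,.024)
    print("pin",rel(F,np.r_[p[:2],0])[:2].round(2),"hole",rel(F,np.r_[p2[:2],0])[:2].round(2),"diff",(rel(F,np.r_[p2[:2],0])-rel(F,np.r_[p[:2],0]))[:2].round(2))
# ledge fit
c=u3;m=((c.mean(2)>80)&(c.max(2)-c.min(2)<45)).astype(np.uint8);m[:, :325]=0;m[340:]=0
m=cv2.morphologyEx(m,cv2.MORPH_CLOSE,np.ones((15,15)))
k,_=cv2.findContours(m,0,1);k=max(k,key=cv2.contourArea);mm=np.zeros_like(m);cv2.drawContours(mm,[k],-1,1,-1)
ig=np.zeros(m.shape,bool);ig[:,:345]=1;ig[320:]=1;ig[:90]=1
print("ledge fit F",*fit(n,[box(-179,-55.5,-55,55,18,18)],mm>0,0,F,r,ig))
E
```

```text
pin [ 2.97 56.42] hole [-24.8   57.23] diff [-27.76   0.8 ]
pin [  3.3  -55.89] hole [-25.   -50.84] diff [-28.3    5.04]
ledge fit F [0.50299752 0.39298521 1.43217807] 0.019189858029783353
```

```bash
python3 - <<'E'
from fit import *
from d import F
n="top";im=np.load("top3.npz")["im"];C=np.array([.5009,.3678,1.4309]);k=14
out=[]
for (a,b) in [((155,193),(194,214)),((153,218),(192,238))]:
    c=im[a[1]:b[1],a[0]:b[0]];c=cv2.resize(c,None,fx=k,fy=k,interpolation=cv2.INTER_CUBIC)
    def dr(P,col):
        for q in proj(n,P):
            q=(q+.5-a)*k-.5
            if 0<q[0]<c.shape[1] and 0<q[1]<c.shape[0]: cv2.circle(c,(int(q[0]),int(q[1])),1,col,-1)
    th=np.linspace(0,2*np.pi,40)
    for s in(1,-1): dr(pts(C,np.c_[.004+.006*np.cos(th),s*.056+.006*np.sin(th),0*th+.006],.018),(255,0,0))
    x=np.linspace(-.046,.054,60)
    for y,z in((.069,.023),(.069,0),(-.069,.023),(.066,.023),(-.066,.023),(-.066,.006)): dr(pts(C,np.c_[x,0*x+y,0*x+z],.018),(255,255,0))
    dr(pts(C,np.c_[.0465*np.cos(np.arange(0,6.3,.03)),.0465*np.sin(np.arange(0,6.3,.03)),np.full(210,.021)],.018),(255,0,255))
    out.append(c)
save("pics/holes.png",np.vstack(out));print(out[0].shape)
E
```

```text
(294, 546, 3)
```

View pics/holes.png

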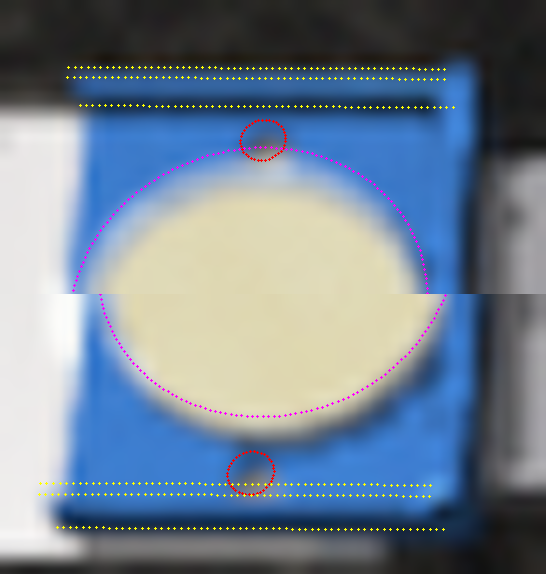

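The zoom shows the silhouette fit pulled up and left by about 10 px (0.7 image px) because dark faces were dropped from the mask. I'll refit carrier and fixture together with a coloured surface model.

```bash
cat > photo.py <<'E'
from fit import *
n="top"
th=np.linspace(0,2*np.pi,48,endpoint=False)
def rect(x,y,z): # two coords ranges, one const
    g=[np.atleast_1d(a) for a in(x,y,z)];return np.array([[a,b,c] for a in g[0] for b in g[1] for c in g[2]])/1e3
def circ(x,y,r,*zs): return np.vstack([np.c_[x+r*np.cos(th),y+r*np.sin(th),0*th+z] for z in zs])/1e3
FX=[(0,rect((-179,-55.5),(-55,55),(0,18))),(1,rect((-179,-55.5),(-55,55),18)),(2,rect((-55,64),(-72,72),(0,10))),(3,rect((-55,64),(-72,72),10)),(4,circ(4,56,4,10,17.5)),(4,circ(4,-56,4,10,17.5))]
CX=[(5,rect((-54,54),(-69,69),6)),(6,circ(4,56,6,6)),(6,circ(4,-56,6,6)),(7,rect((-46,54),-66,(6,23))),(8,rect((-46,54),(-69,-66),23)),(9,circ(0,0,46.5,6,21)),(10,circ(0,0,46.5,21)),(11,rect((-46,54),69,(0,23))),(8,rect((-46,54),(66,69),23)),(12,rect((-54,-46),69,(0,31))),(13,rect(-54,(-69,69),(0,31))),(8,rect((-54,-46),(-69,69),31))]
def labels(F,C,z,roi):
    L=np.full(((roi[3]-roi[1])*S,(roi[2]-roi[0])*S),14,np.uint8)
    for X,p,zz in((FX,F,0),(CX,C,z)):
        for k,b in X:
            q=(proj(n,pts(p,b,zz))+.5-roi[:2])*S-.5
            cv2.fillConvexPoly(L,cv2.convexHull(np.round(q*16).astype(np.int32)),k,cv2.LINE_8,4)
    return L
def pfit(im,F,C,z,roi,ign=None,fixF=False,disc=True):
    I=im[roi[1]:roi[3],roi[0]:roi[2]].astype(float).reshape(-1,3);w=np.ones(len(I),bool) if ign is None else ~ign.ravel()
    B=np.array([cv2.GaussianBlur(np.ones((1,1)),(1,1),0)]) 
    def cost(u):
        p=u*sc;Fp=F if fixF else p[:3];Cp=p[-3:];L=labels(Fp,Cp,z,roi)
        A=np.stack([cv2.GaussianBlur(cv2.resize((L==k).astype(np.float32),None,fx=1/S,fy=1/S,interpolation=cv2.INTER_AREA),(0,0),.5).ravel() for k in range(15)],1)
        x=np.linalg.lstsq(A[w],I[w],rcond=None)[0];e=np.abs(A[w]@x-I[w]).sum(1);return np.minimum(e,150).mean()
    sc=np.tile([.01,.01,.05],1 if fixF else 2);u=np.r_[C]/sc if fixF else np.r_[F,C]/sc
    for st in(.3,.15,.05): u=minimize(cost,u,method="Nelder-Mead",options=dict(initial_simplex=np.vstack([u,u+np.eye(len(u))*st]),xatol=2e-3,fatol=1e-3,maxfev=500)).x
    p=u*sc;return (F if fixF else p[:3]),p[-3:],cost(u)
E
cat > runp.py <<'E'
from photo import *
from d import F
roi=(140,190,222,242)
for k,C in((0,[.4909,.2787,1.2834]),(2,[.4966,.3314,1.515]),(3,[.5009,.3678,1.4309])):
    im=np.load(f"top{k}.npz")["im"]
    ig=np.zeros((52,82),bool)
    if k==2: ig[27:,48:]=1
    if k==3: ig[40:,40:]=1
    # bed's white disc covered partly: ignore its visible part when far
    Fp,Cp,c=pfit(im,F,np.array(C),.018,roi,ig);print(k,Fp.round(4),Cp.round(4),round(c,1),"rel",rel(Fp,Cp).round(3))
E
time python3 runp.py
```

```text
Traceback (most recent call last):
  File "runp.py", line 10, in <module>
    Fp,Cp,c=pfit(im,F,np.array(C),.018,roi,ig);print(k,Fp.round(4),Cp.round(4),round(c,1),"rel",rel(Fp,Cp).round(3))
            ~~~~^^^^^^^^^^^^^^^^^^^^^^^^^^^^^^
  File "photo.py", line 24, in pfit
    for st in(.3,.15,.05): u=minimize(cost,u,method="Nelder-Mead",options=dict(initial_simplex=np.vstack([u,u+np.eye(len(u))*st]),xatol=2e-3,fatol=1e-3,maxfev=500)).x
                             ~~~~~~~~^^^^^^^^^^^^^^^^^^^^^^^^^^^^^^^^^^^^^^^^^^^^^^^^^^^^^^^^^^^^^^^^^^^^^^^^^^^^^^^^^^^^^^^^^^^^^^^^^^^^^^^^^^^^^^^^^^^^^^^^^^^^^^^
  File "photo.py", line 20, in cost
    p=u*sc;Fp=F if fixF else p[:3];Cp=p[-3:];L=labels(Fp,Cp,z,roi)
                                               ~~~~~~^^^^^^^^^^^^^
  File "photo.py", line 13, in labels
    q=(proj(n,pts(p,b,zz))+.5-roi[:2])*S-.5
       ~~~~^^^^^^^^^^^^^^^
  File "h.py", line 10, in proj
    K,R,t=cam(n);q=(np.atleast_2d(P)@R.T+t)@K.T;return q[:,:2]/q[:,2:]
          ~~~^^^
  File "h.py", line 4, in cam
    c=get_calibration(n);R=cv2.Rodrigues(np.array(c["rvec"],float))[0];return np.array(c["K"]),R,np.array(c["tvec"],float).ravel()
ValueError: time passes only in moves, steps and waits

real	0m3.124s
user	0m9.648s
sys	0m0.219s
```

```bash
sed -i '1a from functools import lru_cache' h.py; sed -i 's/^def cam/@lru_cache\ndef cam/' h.py
sed -i 's/(4,circ(4,56,4,10,17.5))/(15,circ(0,0,37,10)),&/; s/range(15)/range(16)/; /B=np.array/d' photo.py
time python3 runp.py
```

```text
0 [0.5031 0.3949 1.4379] [0.4875 0.2775 1.2896] 21.1 rel [-1.18412e+02 -3.20000e-02 -1.48000e-01]
2 [0.5031 0.3951 1.4363] [0.493  0.3293 1.5259] 22.2 rel [-66.556   1.206   0.09 ]
3 [0.5043 0.3952 1.4269] [0.497  0.3665 1.4381] 23.7 rel [-2.9367e+01  3.0950e+00  1.1000e-02]
real	0m13.956s
user	0m42.202s
sys	0m0.975s
```

```bash
sed -i 's/^F=.*/F=np.array([.503,.3948,1.434])/' d.py; python3 -c "
from d import *
state();print(dlt(.3989,.3717,.036,3.005))"
```

```text
t 11.12 pos [ 0.2722 -0.0958  0.1808] yaw 1.4191 F [ 1.75  0.99 -0.22] q [-0.58 -0.16  2.06 -0.    1.23 -0.43]
(array([0.4816, 0.0541, 0.1439]), array([ 8.0000e-04,  4.4000e-03, -1.5858e+00]))
```

```bash
python3 -m handwheel '{"delta_pos":[[0.4816,0.0541,0],[0.4816,0.0541,0],[0.4816,0.0541,0],[0.4816,0.0541,0],[0.4816,0.0541,0],[0.4816,0.0541,0],[0.4816,0.0541,0],[0.4816,0.0541,0],[0.4816,0.0541,0],[0.4816,0.0541,0],[0.4816,0.0541,0],[0.4816,0.0541,0]],"turn":[[0,0,-1.586],[0,0,-1.586],[0,0,-1.586],[0,0,-1.586],[0,0,-1.586],[0,0,-1.586],[0,0,-1.586],[0,0,-1.586],[0,0,-1.586],[0,0,-1.586],[0,0,-1.586],[0,0,-1.586]],"grip":[0.28,0.28,0.28,0.28,0.28,0.28,0.28,0.28,0.28,0.28,0.28,0.28]}' >/dev/null; python3 -m handwheel '{"delta_pos":[[0,0,0],[0,0,0]],"turn":[[0,0,0],[0,0,0]],"grip":[0.28,0.28]}'; python3 -c "
from d import *
state();print(dlt(.3989,.3717,.036,3.005))"
```

```text
clock: 12.28
position: [0.3934, 0.3789, 0.1792]
tool_rot: [0.106, 0.994, -0.0, -0.001]
ft_force: [-0.1, -0.3, -0.2]
finger_gap: 0.0601
grasp_force: 0.0
t 12.28 pos [0.3934 0.3789 0.1792] yaw 2.9299 F [-0.12 -0.35 -0.24] q [ 0.64  0.26  1.62  0.    1.27 -0.72]
(array([-0.0072, -0.0058,  0.1432]), array([-0.0008, -0.0022, -0.0751]))
```

```bash
python3 -m handwheel '{"delta_pos":[[-0.007,-0.006,0.02],[-0.007,-0.006,0.05],[-0.007,-0.006,0.08],[-0.007,-0.006,0.11],[-0.007,-0.006,0.135],[-0.007,-0.006,0.143],[-0.007,-0.006,0.143],[-0.007,-0.006,0.143]],"turn":[[0,0,-0.075],[0,0,-0.075],[0,0,-0.075],[0,0,-0.075],[0,0,-0.075],[0,0,-0.075],[0,0,-0.075],[0,0,-0.075]],"grip":[0.28,0.28,0.28,0.28,0.28,0.28,0.28,0.28]}' >/dev/null; python3 -c "
from d import *
from fit import rel
state();print(rel(F,np.r_[sense()['position'][:2],0]))
a=F+0;u=np.array([np.cos(a[2]),np.sin(a[2])]);v=np.array([-u[1],u[0]]);p=a[:2]-.037*u+.088*v
print(dlt(*p,.036,3.005))"
```

```text
t 12.95 pos [0.4003 0.3695 0.0381] yaw 3.0017 F [0.26 0.97 0.52] q [ 0.62  0.39  1.82  0.    0.93 -0.81]
[-39.0292566   98.26464364  -1.434     ]
(array([-0.0103,  0.0021,  0.0021]), array([ 0.0001,  0.    , -0.0033]))
```

Now I'll move towards the left rim along tool −x, watching the force.

```bash
python3 -m handwheel '{"delta_pos":[[-0.005,0.002,0.002],[-0.0103,0.002,0.002],[-0.0103,0.002,0.002]],"turn":[[0,0,-0.003],[0,0,-0.003],[0,0,-0.003]],"grip":[0.28,0.28,0.28]}' | grep ft;
for i in 1 2 3; do python3 -m handwheel '{"delta_pos":[[-0.001,0,0],[-0.002,0,0],[-0.002,0,0]],"turn":[[0,0,0],[0,0,0],[0,0,0]],"grip":[0.28,0.28,0.28]}' | grep ft; done; python3 -c "
from d import *
from fit import rel
state();print(rel(F,np.r_[sense()['position'][:2],0]))"
```

```text
ft_force: [0.9, -0.2, 0.2]
ft_force: [0.8, 0.1, -0.2]
ft_force: [0.5, 0.6, -0.2]
ft_force: [0.1, 0.9, -0.1]
t 13.95 pos [0.417  0.3696 0.0354] yaw 3.0057 F [ 0.14  0.91 -0.08] q [ 0.6   0.41  1.8  -0.    0.94 -0.83]
[-36.6809037   81.76304834  -1.434     ]
```

```bash

for i in 1 2 ; do python3 -m handwheel '{"delta_pos":[[-0.0005,0,0],[-0.001,0,0],[-0.001,0,0]],"turn":[[0,0,0],[0,0,0],[0,0,0]],"grip":[0.28,0.28,0.28]}' | grep ft; python3 -c "
from plant import *
print(sense()['position'],sense()['moment'])"; done; python3 -c "
from d import *
from fit import rel
state();print(rel(F,np.r_[sense()['position'][:2],0]))"
```

```text
ft_force: [-2.1, 1.3, 1.6]
[0.41715728 0.3694569  0.0353286 ] [ 0.09391324  0.21508723 -0.07499695]
ft_force: [-3.3, 0.3, 2.6]
[0.41804785 0.3689889  0.03529996] [-0.05949289  0.54624742 -0.14424684]
t 14.45 pos [0.418  0.369  0.0353] yaw 3.0057 F [-3.31  0.32  2.64] q [ 0.6   0.41  1.79  0.    0.94 -0.84]
[-37.15490392  80.63866119  -1.434     ]
```

```bash

python3 -m handwheel '{"delta_pos":[[-0.0005,0,0],[-0.001,0,0],[-0.0015,0,0],[-0.0015,0,0]],"turn":[[0,0,0],[0,0,0],[0,0,0],[0,0,0]],"grip":[0.28,0.28,0.28,0.28]}' | grep ft; python3 -c "
from d import *
from fit import rel
state();print(rel(F,np.r_[sense()['position'][:2],0]))"
python3 -m handwheel '{"delta_pos":[[0.015,0,0],[0.035,0,-0.03],[0.05,0,-0.08],[0.07,0,-0.12],[0.09,0.4,-0.14],[0.09,0.4,-0.14],[0.09,0.4,-0.14],[0.09,0.4,-0.14],[0.09,0.4,-0.14],[0.09,0.4,-0.14],[0.09,0.4,-0.14],[0.09,0.4,-0.14]],"turn":[[0,0,0],[0,0,0],[0,0,0],[0,0,0],[0,0,0.6],[0,0,0.6],[0,0,0.6],[0,0,1.57],[0,0,1.57],[0,0,1.57],[0,0,1.57],[0,0,1.57]],"grip":[0.28,0.28,0.28,0.28,1,1,1,1,1,1,1,1]}' >/dev/null;  python3 -c "
from d import *
state();print(dlt(.27,-.10,.18,1.43))"
```

```text
ft_force: [-2.5, 0.1, 0.9]
t 14.78 pos [0.4205 0.3691 0.0354] yaw 3.0058 F [-2.54  0.15  0.91] q [ 0.6   0.41  1.79 -0.    0.94 -0.84]
[-36.74129266  78.21048487  -1.434     ]
t 15.78 pos [0.3801 0.7118 0.1702] yaw 2.0001 F [0.29 0.51 0.54] q [ 0.99  0.66  0.96 -0.    1.52  0.57]
(array([-0.6923, -0.438 , -0.0112]), array([ 0.0023, -0.0011,  0.5701]))
```

```bash
python3 - <<'E'
from photo import *
from d import F
im,d=snapshot("top");np.savez("top4.npz",im=im,d=d);roi=(140,190,222,242)
c=im[roi[1]:roi[3],roi[0]:roi[2]].astype(int);print("blue px",((c[...,2]-c[...,0])>35).sum(), "ref",((np.load('top3.npz')['im'][190:242,140:222].astype(int)@[-1,0,1])>35).sum())
for fx in(True,False):
    Fp,Cp,e=pfit(im,F,np.array([.499,.3665,1.434]),.018,roi,None,fixF=fx);print(Fp.round(4),Cp.round(4),round(e,1),rel(Fp,Cp).round(3),rel(F,Cp).round(3))
im3=np.load("top3.npz")["im"];ig=np.zeros((52,82),bool);ig[40:,40:]=1
Fp,Cp,e=pfit(im3,F,np.array([.499,.3665,1.434]),.018,roi,ig,fixF=True);print("3",Cp.round(4),round(e,1),rel(F,Cp).round(3))
E
```

```text
blue px 510 ref 619
[0.503  0.3948 1.434 ] [0.5008 0.3663 1.4368] 66.1 [-2.8568e+01 -1.6860e+00  3.0000e-03] [-2.8568e+01 -1.6860e+00  3.0000e-03]
[0.5039 0.3962 1.428 ] [0.5009 0.3662 1.4323] 65.3 [-3.0161e+01 -1.3830e+00  4.0000e-03] [-2.8639e+01 -1.8600e+00 -2.0000e-03]
3 [0.4969 0.3665 1.436 ] 24.1 [-2.8835e+01  2.1740e+00  2.0000e-03]
```

```bash
python3 -c "
from d import *
state();print(dlt(.4884,.2777,.031,1.434))"
```

```text
t 15.83 pos [0.3805 0.7213 0.168 ] yaw 1.9981 F [ 2.06  8.52 -0.25] q [1.   0.67 0.95 0.   1.51 0.57]
(array([-0.4497, -0.0867,  0.1323]), array([ 0.0049, -0.0109,  0.5641]))
```

```bash
python3 -m handwheel '{"delta_pos":[[-0.4497,-0.0867,0],[-0.4497,-0.0867,0],[-0.4497,-0.0867,0],[-0.4497,-0.0867,0],[-0.4497,-0.0867,0],[-0.4497,-0.0867,0],[-0.4497,-0.0867,0],[-0.4497,-0.0867,0],[-0.4497,-0.0867,0],[-0.4497,-0.0867,0],[-0.4497,-0.0867,0],[-0.4497,-0.0867,0]],"turn":[[0,0,0.564],[0,0,0.564],[0,0,0.564],[0,0,0.564],[0,0,0.564],[0,0,0.564],[0,0,0.564],[0,0,0.564],[0,0,0.564],[0,0,0.564],[0,0,0.564],[0,0,0.564]],"grip":[1,1,1,1,1,1,1,1,1,1,1,1]}' >/dev/null; python3 -m handwheel '{"delta_pos":[[0,0,0],[0,0,0]],"turn":[[0,0,0],[0,0,0]],"grip":[1,1]}'; python3 -c "
from d import *
state();print(dlt(.4884,.2777,.031,1.434))"
```

```text
clock: 17.0
position: [0.4914, 0.2653, 0.1702]
tool_rot: [0.751, 0.66, 0.001, 0.0]
ft_force: [0.4, 1.0, -0.4]
finger_gap: 0.0939
grasp_force: 0.0
t 17.0 pos [0.4914 0.2653 0.1702] yaw 1.4414 F [ 0.38  0.99 -0.41] q [0.37 0.28 1.61 0.   1.25 0.5 ]
(array([ 0.0118, -0.0047,  0.1392]), array([ 0.0012, -0.0011,  0.0074]))
```

```bash
python3 -m handwheel '{"delta_pos":[[0.005,-0.005,0.03],[0.005,-0.005,0.06],[0.005,-0.005,0.09],[0.005,-0.005,0.12],[0.005,-0.005,0.135],[0.005,-0.005,0.139],[0.005,-0.005,0.139],[0.005,-0.005,0.139]],"turn":[[0,0,0.007],[0,0,0.007],[0,0,0.007],[0,0,0.007],[0,0,0.007],[0,0,0.007],[0,0,0.007],[0,0,0.007]],"grip":[1,1,1,1,1,1,1,1]}' >/dev/null; python3 -c "
from d import *
from fit import rel
state();print(rel(F,np.r_[sense()['position'][:2],0]))
u=np.array([np.cos(F[2]),np.sin(F[2])]);v=np.array([-u[1],u[0]])
for x,y in((-95,-1.5),(-72,-.3)):print(dlt(*(F[:2]+x/1e3*u+y/1e3*v),.031,1.434))"
```

```text
t 17.67 pos [0.4875 0.2719 0.0315] yaw 1.4365 F [-0.21  0.35 -0.22] q [0.38 0.41 1.8  0.   0.93 0.52]
[-123.8246125    -1.34983803   -1.434     ]
(array([0.0288, 0.0002, 0.0006]), array([ 0.0014, -0.0008,  0.0025]))
(array([ 0.0518, -0.0009,  0.0006]), array([ 0.0014, -0.0008,  0.0025]))
```

```bash
python3 -m handwheel '{"delta_pos":[[0.012,0,0],[0.022,0,0],[0.027,0,0],[0.030,0,0],[0.033,-0.0002,0],[0.036,-0.0004,0],[0.039,-0.0006,0],[0.042,-0.0008,0],[0.045,-0.001,0],[0.048,-0.0012,0],[0.051,-0.0014,0],[0.051,-0.0014,0]],"turn":[[0,0,0.002],[0,0,0.002],[0,0,0.002],[0,0,0.002],[0,0,0.002],[0,0,0.002],[0,0,0.002],[0,0,0.002],[0,0,0.002],[0,0,0.002],[0,0,0.002],[0,0,0.002]],"grip":[1,1,1,1,1,1,1,1,1,1,1,1]}' ; python3 -c "
from d import *
from fit import rel
state();print(rel(F,np.r_[sense()['position'][:2],0]))"
python3 -m handwheel '{"delta_pos":[[-0.015,0,0],[-0.035,0,-0.02],[-0.06,-0.01,-0.06],[-0.10,-0.03,-0.1],[-0.37,-0.16,-0.15],[-0.37,-0.16,-0.15],[-0.37,-0.16,-0.15],[-0.37,-0.16,-0.15],[-0.37,-0.16,-0.15],[-0.37,-0.16,-0.15],[-0.37,-0.16,-0.15],[-0.37,-0.16,-0.15]],"turn":[[0,0,0],[0,0,0],[0,0,0],[0,0,0],[0,0,0],[0,0,0],[0,0,0],[0,0,0],[0,0,0],[0,0,0],[0,0,0],[0,0,0]],"grip":[1,1,1,1,1,1,1,1,1,1,1,1]}' >/dev/null;  python3 -m handwheel '{"delta_pos":[[-0.05,0,0],[-0.08,0,0],[-0.08,0,0]],"turn":[[0,0,0],[0,0,0],[0,0,0]],"grip":[1,1,1]}' > /dev/null; cat > lk.py <<'E'
from photo import *
from d import F,state
import sys
k=int(sys.argv[1]);z=float(sys.argv[2]);C=np.array(F);C[:2]+=float(sys.argv[3])*np.array([np.cos(F[2]),np.sin(F[2])])
im,d=snapshot("top");np.savez(f"top{k}.npz",im=im,d=d);roi=(140,190,222,242)
ig=np.zeros((52,82),bool);ig[40:,40:]=1
for fx in(True,False):
    Fp,Cp,e=pfit(im,F,C,z,roi,ig,fixF=fx);print(Fp.round(4),Cp.round(4),round(e,1),rel(Fp,Cp).round(3))
c=up(im,roi).clip(0,255).astype(np.uint8);save(f"pics/lk{k}.png",c);state()
E
python3 lk.py 5 .018 -.008
```

```text
clock: 18.67
position: [0.4925, 0.3219, 0.0308]
tool_rot: [0.754, 0.657, 0.0, -0.0]
ft_force: [0.7, -2.5, 1.8]
finger_gap: 0.0944
grasp_force: 1.3
t 18.67 pos [0.4925 0.3219 0.0308] yaw 1.4328 F [ 0.66 -2.47  1.76] q [0.46 0.45 1.73 0.   0.96 0.6 ]
[-73.60240845   0.4623685   -1.434     ]
[0.503  0.3948 1.434 ] [0.5006 0.3857 1.4365] 23.3 [-9.350e+00  1.143e+00  3.000e-03]
[0.5043 0.3953 1.4272] [0.5008 0.3857 1.4383] 22.5 [-9.946  2.115  0.011]
t 19.97 pos [ 0.2718 -0.1058  0.181 ] yaw 1.4218 F [0.47 1.75 0.99] q [-0.61 -0.15  2.06  0.    1.23 -0.46]
```

```bash
cat > sd.py <<'E'
from fit import *
from d import F
import sys
k=sys.argv[1];n="side";im,d=snapshot(n);np.savez(f"side{k}.npz",im=im,d=d)
C=np.array([float(a) for a in sys.argv[2:5]]);z=float(sys.argv[5]);a=(205,145);sc=12
def edges(sig,row,u0,lev):
    x=np.arange(u0-5,u0+5,.02);v=cv2.remap(sig.astype(np.float32),x[None].astype(np.float32),np.full((1,len(x)),row,np.float32),cv2.INTER_LINEAR)[0]
    s=np.sign(v-(v.max()+v.min())/2);i=np.nonzero(np.diff(s))[0];return x[i[np.argmin(abs(x[i]-u0))]] if len(i) else np.nan
f=im.astype(float);bl=f[...,2]-f[...,0];g=f.mean(2)
for name,p,x,hy,zs,sig in(("bar",C,-.054,.069,(z+.010,z+.016,z+.022),bl),("ledge",F,-.179,.055,(.005,.009,.013),g)):
    for zz in zs:
        r=[]
        for s in(1,-1):
            q=proj(n,pts(p,[x,s*hy,zz]))[0];r.append(edges(sig,q[1],q[0],0)-q[0])
        print(name,zz,"px resid left/right",np.round(r,2),"mean mm",round(np.mean(r)*1.5/406*1e3,2))
c=cv2.resize(im[145:190,205:260],None,fx=sc,fy=sc,interpolation=cv2.INTER_CUBIC)
for p,x,hy,z0,z1,col in((C,-.054,.069,z,z+.031,(255,255,0)),(F,-.179,.055,0,.018,(255,0,0))):
    q=(proj(n,pts(p,[[x,hy,z0],[x,-hy,z0],[x,-hy,z1],[x,hy,z1]]))+.5-a)*sc-.5
    cv2.polylines(c,[q.astype(int)],True,col,1)
save(f"pics/sd{k}.png",c)
E
python3 sd.py 5 .5006 .3857 1.4365 .018
```

```text
bar 0.027999999999999997 px resid left/right [-0.08 -0.36] mean mm -0.81
bar 0.034 px resid left/right [-0.14 -0.08] mean mm -0.41
bar 0.039999999999999994 px resid left/right [-0.28 -0.14] mean mm -0.78
ledge 0.005 px resid left/right [-1.64  0.72] mean mm -1.7
ledge 0.009 px resid left/right [-0.28  0.7 ] mean mm 0.78
ledge 0.013 px resid left/right [-0.44  0.9 ] mean mm 0.85
```

View pics/sd5.png

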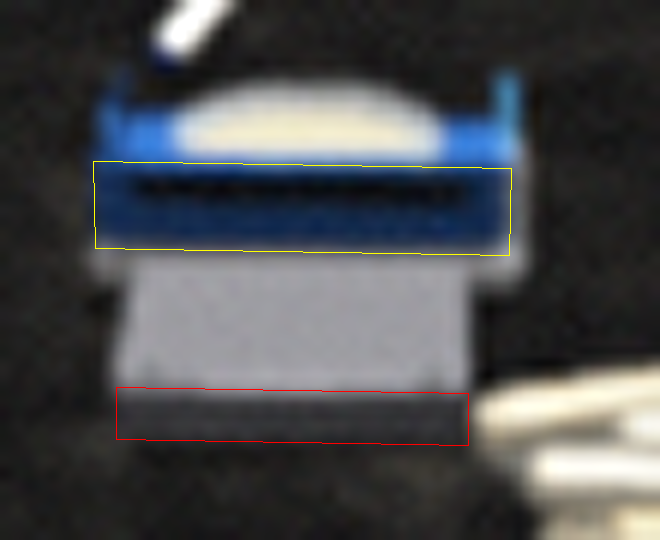

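The side picture shows the bar from 95 to 511 px, while the bed spans about 93 to 525. So the carrier sits about 2 mm to the left, which matches the top fit (+1 to +2). One more small side nudge.

```bash
python3 -m handwheel '{"delta_pos":[[0.4816,0.0541,0],[0.4816,0.0541,0],[0.4816,0.0541,0],[0.4816,0.0541,0],[0.4816,0.0541,0],[0.4816,0.0541,0],[0.4816,0.0541,0],[0.4816,0.0541,0],[0.4816,0.0541,0],[0.4816,0.0541,0],[0.4816,0.0541,0],[0.4816,0.0541,0]],"turn":[[0,0,-1.586],[0,0,-1.586],[0,0,-1.586],[0,0,-1.586],[0,0,-1.586],[0,0,-1.586],[0,0,-1.586],[0,0,-1.586],[0,0,-1.586],[0,0,-1.586],[0,0,-1.586],[0,0,-1.586]],"grip":[0.28,0.28,0.28,0.28,0.28,0.28,0.28,0.28,0.28,0.28,0.28,0.28]}' >/dev/null; python3 -m handwheel '{"delta_pos":[[0,0,0],[0,0,0]],"turn":[[0,0,0],[0,0,0]],"grip":[0.28,0.28]}'; python3 -c "
from d import *
state();print(dlt(.4063,.389,.036,3.005))"
```

```text
clock: 21.18
position: [0.3894, 0.3698, 0.1798]
tool_rot: [0.102, 0.995, -0.0, -0.001]
ft_force: [-0.0, -0.2, 0.3]
finger_gap: 0.0602
grasp_force: 0.0
t 21.18 pos [0.3894 0.3698 0.1798] yaw 2.9376 F [-0.01 -0.16  0.25] q [ 0.63  0.24  1.64  0.    1.26 -0.74]
(array([-0.013 ,  0.0224,  0.1437]), array([-0.0011, -0.0023, -0.0674]))
```

```bash
python3 -m handwheel '{"delta_pos":[[-0.013,0.022,0.01],[-0.013,0.022,0.04],[-0.013,0.022,0.07],[-0.013,0.022,0.10],[-0.013,0.022,0.13],[-0.013,0.022,0.143],[-0.013,0.022,0.143],[-0.013,0.022,0.143]],"turn":[[0,0,-0.067],[0,0,-0.067],[0,0,-0.067],[0,0,-0.067],[0,0,-0.067],[0,0,-0.067],[0,0,-0.067],[0,0,-0.067]],"grip":[0.28,0.28,0.28,0.28,0.28,0.28,0.28,0.28]}' >/dev/null; python3 -c "
from d import *
from fit import rel
state();print(rel(F,np.r_[sense()['position'][:2],0]))
u=np.array([np.cos(F[2]),np.sin(F[2])]);v=np.array([-u[1],u[0]]);p=F[:2]-.019*u+.083*v
print(dlt(*p,.036,3.005))"
```

```text
t 21.85 pos [0.4076 0.3852 0.0376] yaw 2.9995 F [0.4  0.59 0.43] q [ 0.63  0.41  1.78  0.    0.95 -0.8 ]
[-22.51438033  93.23952752  -1.434     ]
(array([-0.0102,  0.0036,  0.0016]), array([-0.0016, -0.0018, -0.0055]))
```

```bash
python3 -m handwheel '{"delta_pos":[[-0.005,0.0036,0.001],[-0.0102,0.0036,0.001],[-0.0102,0.0036,0.001]],"turn":[[0,0,-0.005],[0,0,-0.005],[0,0,-0.005]],"grip":[0.28,0.28,0.28]}' | grep ft;
for i in 1 2 3; do python3 -m handwheel '{"delta_pos":[[-0.0005,0,0],[-0.001,0,0],[-0.001,0,0]],"turn":[[0,0,0],[0,0,0],[0,0,0]],"grip":[0.28,0.28,0.28]}' | grep ft;  python3 -c "
from d import *
from fit import rel
print(rel(F,np.r_[sense()['position'][:2],0]))"; done
```

```text
ft_force: [0.1, 0.9, -0.6]
ft_force: [-0.3, -0.4, -0.4]
[-17.93379589  80.15092071  -1.434     ]
ft_force: [-0.4, 0.0, 0.3]
[-18.02063172  79.40618856  -1.434     ]
ft_force: [-3.4, 0.7, 1.3]
[-18.05684392  79.2928851   -1.434     ]
```

```bash
python3 -m handwheel '{"delta_pos":[[-0.0005,0,0],[-0.0008,0,0],[-0.0008,0,0]],"turn":[[0,0,0],[0,0,0],[0,0,0]],"grip":[0.28,0.28,0.28]}' | grep ft;  python3 -c "
from d import *
from fit import rel
print(rel(F,np.r_[sense()['position'][:2],0]))"
```

```text
ft_force: [-3.4, 0.3, 2.1]
[-18.17688468  78.22445753  -1.434     ]
```

```bash
python3 -m handwheel '{"delta_pos":[[-0.0004,0,0],[-0.0004,0,0]],"turn":[[0,0,0],[0,0,0]],"grip":[0.28,0.28]}' | grep ft;  python3 -c "
from d import *
from fit import rel
print(rel(F,np.r_[sense()['position'][:2],0]))"; python3 -m handwheel '{"delta_pos":[[0.015,0,0],[0.035,0,-0.03],[0.05,0,-0.08],[0.07,0,-0.12],[0.09,-0.5,-0.145],[0.09,-0.5,-0.145],[0.09,-0.5,-0.145],[0.09,-0.5,-0.145],[0.09,-0.5,-0.145],[0.09,-0.5,-0.145],[0.09,-0.5,-0.145],[0.09,-0.5,-0.145]],"turn":[[0,0,0],[0,0,0],[0,0,0],[0,0,0],[0,0,1.57],[0,0,1.57],[0,0,1.57],[0,0,1.57],[0,0,1.57],[0,0,1.57],[0,0,1.57],[0,0,1.57]],"grip":[0.28,0.28,0.28,0.28,1,1,1,1,1,1,1,1]}' >/dev/null;  python3 -c "
from d import *
state();print(dlt(.27,-.10,.18,1.434))"
```

```text
ft_force: [-3.4, 0.2, 2.9]
[-18.20253671  77.46675535  -1.434     ]
t 24.27 pos [0.2974 0.068  0.1696] yaw 2.0006 F [ 1.22 -0.67  0.39] q [-0.   -0.12  2.06 -0.    1.19 -0.43]
(array([-0.1414, -0.0949, -0.0102]), array([0.0026, 0.002 , 0.5666]))
```

```bash
python3 -m handwheel '{"delta_pos":[[-0.1414,-0.0949,-0.01],[-0.1414,-0.0949,-0.01],[-0.1414,-0.0949,-0.01],[-0.1414,-0.0949,-0.01],[-0.1414,-0.0949,-0.01],[-0.1414,-0.0949,-0.01],[-0.1414,-0.0949,-0.01]],"turn":[[0,0,0.567],[0,0,0.567],[0,0,0.567],[0,0,0.567],[0,0,0.567],[0,0,0.567],[0,0,0.567]],"grip":[1,1,1,1,1,1,1]}' >/dev/null; python3 lk.py 6 .018 -.009; python3 sd.py 6 .5022 .3857 1.434 .018 | grep bar; python3 - <<'E'
import numpy as np
a=np.load("side5.npz")["im"].astype(float);b=np.load("side6.npz")["im"].astype(float)
# bed vs bar edges, subpixel from mean rows
for n,im in(("5",a),("6",b)):
    bl=im[158:165,205:260,2]-im[158:165,205:260,0]
    print(n,bl.mean(0).round(0)[[6,7,8,9,40,41,42,43,44]])
E
```

```text
[0.503  0.3948 1.434 ] [0.5037 0.3856 1.4362] 23.6 [-9.033e+00 -1.911e+00  2.000e-03]
[0.5031 0.3953 1.4334] [0.5036 0.3855 1.4356] 23.4 [-9.682e+00 -1.864e+00  2.000e-03]
t 24.9 pos [ 0.2712 -0.0978  0.1792] yaw 1.4398 F [ 0.28  0.25 -0.88] q [-0.59 -0.15  2.07  0.    1.23 -0.46]
bar 0.027999999999999997 px resid left/right [ 0.3  -0.02] mean mm 0.52
bar 0.034 px resid left/right [0.26 0.06] mean mm 0.59
bar 0.039999999999999994 px resid left/right [0.28 0.24] mean mm 0.96
5 [-3. 21. 55. 66. 68. 59. 33.  5. -4.]
6 [-5.  4. 30. 59. 69. 67. 51. 18. -2.]
```

```bash
python3 - <<'E'
from fit import *
from d import F
n="side"
for k in "56":
    im=np.load(f"side{k}.npz")["im"].astype(float);g=cv2.GaussianBlur(im.mean(2),(0,0),.3)
    for z in(.008,.010):
        r=[]
        for s in(1,-1):
            q=proj(n,pts(F,[-.055,s*.072,z]))[0]
            x=np.arange(q[0]-4,q[0]+4,.02);v=cv2.remap(g.astype(np.float32),x[None].astype(np.float32),np.full((1,len(x)),q[1],np.float32),cv2.INTER_LINEAR)[0]
            dv=np.gradient(v)*s;w=np.clip(dv,0,None)**2;r.append((w*x).sum()/w.sum()-q[0])
        print(k,z,np.round(r,2))
# top: pins from top0 against bed fit done; far bed edges (x=+64 corners) in side6
    for s in(1,-1):
        q=proj(n,pts(F,[.05,s*.072,.01]))[0];x=np.arange(q[0]-4,q[0]+4,.02);v=cv2.remap(g.astype(np.float32),x[None].astype(np.float32),np.full((1,len(x)),q[1],np.float32),cv2.INTER_LINEAR)[0]
        dv=np.gradient(v)*s;w=np.clip(dv,0,None)**2;print("  far",round((w*x).sum()/w.sum()-q[0],2))
# side0: full bed and pins
im=np.load("side0.npz")["im"].astype(float);g=im.mean(2).astype(np.float32)
for X in(.0,.03,.05):
    r=[]
    for s in(1,-1):
        q=proj(n,pts(F,[X,s*.072,.01]))[0];x=np.arange(q[0]-4,q[0]+4,.02);v=cv2.remap(g,x[None].astype(np.float32),np.full((1,len(x)),q[1],np.float32),cv2.INTER_LINEAR)[0]
        dv=np.gradient(v)*s;w=np.clip(dv,0,None)**2;r.append((w*x).sum()/w.sum()-q[0])
    print("side0",X,np.round(r,2))
E
```

```text
5 0.008 [0.84 0.22]
5 0.01 [0.31 0.35]
  far -0.41
  far 0.51
6 0.008 [0.83 0.1 ]
6 0.01 [0.31 0.23]
  far -0.46
  far -0.9
side0 0.0 [1.07 0.16]
side0 0.03 [-0.35  0.12]
side0 0.05 [-0.36  0.19]
```

```bash
python3 -c "
from d import *
state();print(dlt(.4907,.2955,.031,1.434))"
```

```text
t 24.95 pos [ 0.2713 -0.0973  0.1792] yaw 1.4414 F [-0.43  0.67 -1.34] q [-0.59 -0.15  2.07  0.    1.23 -0.46]
(array([0.4178, 0.1669, 0.1482]), array([-0.0001, -0.0002,  0.0074]))
```

```bash
python3 -m handwheel '{"delta_pos":[[0.4,0.1669,0],[0.4,0.1669,0],[0.4,0.1669,0],[0.4,0.1669,0],[0.4,0.1669,0],[0.4,0.1669,0],[0.4,0.1669,0],[0.4,0.1669,0],[0.4,0.1669,0],[0.4,0.1669,0],[0.4,0.1669,0.01],[0.4,0.1669,0.04]],"turn":[[0,0,0.007],[0,0,0.007],[0,0,0.007],[0,0,0.007],[0,0,0.007],[0,0,0.007],[0,0,0.007],[0,0,0.007],[0,0,0.007],[0,0,0.007],[0,0,0.007],[0,0,0.007]],"grip":[1,1,1,1,1,1,1,1,1,1,1,1]}' >/dev/null; python3 -m handwheel '{"delta_pos":[[0,0,0.03],[0,0,0.06],[0,0,0.09],[0,0,0.105],[0,0,0.108],[0,0,0.108],[0,0,0.108]],"turn":[[0,0,0],[0,0,0],[0,0,0],[0,0,0],[0,0,0],[0,0,0],[0,0,0]],"grip":[1,1,1,1,1,1,1]}' >/dev/null; python3 -c "
from d import *
from fit import rel
state();print(rel(F,np.r_[sense()['position'][:2],0]))
u=np.array([np.cos(F[2]),np.sin(F[2])]);v=np.array([-u[1],u[0]])
for x,y in((-76,-1.3),(-66,-.1)):print(dlt(*(F[:2]+x/1e3*u+y/1e3*v),.031,1.434))"
```

```text
t 26.53 pos [0.4897 0.2778 0.0321] yaw 1.4343 F [-0.43 -0.55 -0.21] q [ 0.39  0.42  1.79 -0.    0.94  0.53]
[-117.76273001   -2.78305284   -1.434     ]
(array([ 0.0418, -0.0015,  0.0011]), array([ 0.0012, -0.0006,  0.0003]))
(array([ 0.0518, -0.0027,  0.0012]), array([ 0.0012, -0.0006,  0.0003]))
```

```bash
python3 -m handwheel '{"delta_pos":[[0.02,-0.001,0.001],[0.035,-0.0015,0.001],[0.041,-0.0015,0.001],[0.043,-0.0015,0.001],[0.044,-0.0017,0.001],[0.045,-0.0019,0.001],[0.046,-0.0021,0.001],[0.047,-0.0023,0.001],[0.048,-0.0025,0.001],[0.049,-0.0027,0.001],[0.050,-0.0028,0.001],[0.0505,-0.0028,0.001]],"turn":[[0,0,0],[0,0,0],[0,0,0],[0,0,0],[0,0,0],[0,0,0],[0,0,0],[0,0,0],[0,0,0],[0,0,0],[0,0,0],[0,0,0]],"grip":[1,1,1,1,1,1,1,1,1,1,1,1]}' |grep ft; for i in 1 2; do python3 -m handwheel '{"delta_pos":[[0.0005,0,0],[0.001,0,0],[0.0015,0,0],[0.0015,0,0]],"turn":[[0,0,0],[0,0,0],[0,0,0],[0,0,0]],"grip":[1,1,1,1]}' |grep ft;python3 -c "
from d import *
from fit import rel
state();print(rel(F,np.r_[sense()['position'][:2],0]))"; done
```

```text
ft_force: [-0.4, -2.9, 1.7]
ft_force: [0.7, 0.5, -0.4]
t 27.87 pos [0.4946 0.3285 0.0303] yaw 1.4306 F [ 0.7   0.53 -0.35] q [0.47 0.46 1.72 0.   0.96 0.61]
[-66.86465536  -0.72587643  -1.434     ]
ft_force: [0.7, -1.0, -0.1]
t 28.2 pos [0.4945 0.3291 0.0302] yaw 1.4308 F [ 0.7  -0.95 -0.12] q [ 0.47  0.46  1.72 -0.    0.97  0.61]
[-66.21898942  -0.51728598  -1.434     ]
```

The pushing force vanished just where the drop is expected. I'll back off and check.

```bash
python3 -m handwheel '{"delta_pos":[[-0.015,0,0],[-0.035,0,-0.02],[-0.06,-0.01,-0.06],[-0.10,-0.03,-0.1],[-0.39,-0.18,-0.15],[-0.39,-0.18,-0.15],[-0.39,-0.18,-0.15],[-0.39,-0.18,-0.15],[-0.39,-0.18,-0.15],[-0.39,-0.18,-0.15],[-0.39,-0.18,-0.15],[-0.39,-0.18,-0.15]],"turn":[[0,0,0],[0,0,0],[0,0,0],[0,0,0],[0,0,0],[0,0,0],[0,0,0],[0,0,0],[0,0,0],[0,0,0],[0,0,0],[0,0,0]],"grip":[1,1,1,1,1,1,1,1,1,1,1,1]}' >/dev/null;  python3 -m handwheel '{"delta_pos":[[-0.04,0,0],[-0.08,0,0],[-0.08,0,0]],"turn":[[0,0,0],[0,0,0],[0,0,0]],"grip":[1,1,1]}' > /dev/null
python3 lk.py 7 .010 0; python3 - <<'E'
from h import *
from fit import pts
from d import F
P6=cloud("top",np.load("top6.npz")["d"]);P7=cloud("top",np.load("top7.npz")["d"])
def zat(P,C,pt,z):
    q=proj("top",pts(C,pt,z))[0].round().astype(int);w=P[q[1]-1:q[1]+2,q[0]-1:q[0]+2,2];return round(float(np.median(w))*1e3,1)
for x,y in((0,0),(.03,.01),(-.03,.0),(0,.035),(0,-.035)): print((x,y),zat(P6,np.array([.5025,.3856,1.434]),[x,y,.021],.018),zat(P7,F,[x,y,.021],.010))
im=np.load("top7.npz")["im"];d=np.load("top7.npz")["im"];
c=im[190:245,130:225];c=cv2.resize(c,(760,440),interpolation=cv2.INTER_CUBIC);s,_=snapshot("side");np.savez("side7.npz",im=s)
e=cv2.resize(s[150:180,205:265],(320,160),interpolation=cv2.INTER_CUBIC);o=np.zeros((600,760,3),np.uint8);o[:440]=c;o[440:,:320]=e;save("pics/fin.png",o)
E
```

```text
[0.503  0.3948 1.434 ] [0.5043 0.3937 1.4364] 20.7 [-0.946 -1.414  0.002]
[0.5034 0.395  1.4318] [0.5046 0.3937 1.4374] 20.8 [-1.097 -1.324  0.006]
t 29.5 pos [ 0.2599 -0.1009  0.1774] yaw 1.4182 F [-0.25  0.92 -0.88] q [-0.62 -0.17  2.08 -0.    1.23 -0.47]
(0, 0) 37.5 30.6
(0.03, 0.01) 38.2 31.8
(-0.03, 0.0) 40.5 31.9
(0, 0.035) 42.7 32.7
(0, -0.035) 40.0 31.2
```

View pics/fin.png

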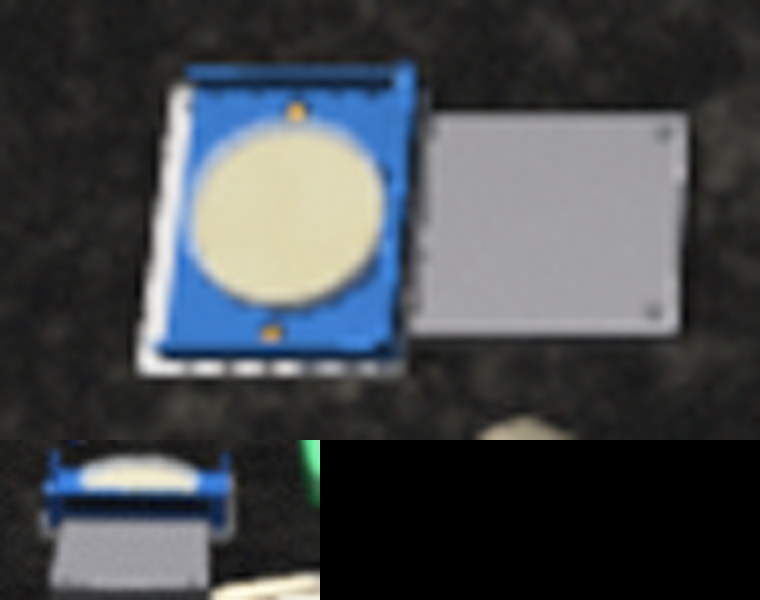

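Both brass pins show in the holes, at about (297,112) and (271,333). The dish top has dropped evenly to about 31 mm, so the carrier is seated flat, and the hand is away.

```bash
python3 -c "
from plant import *
print(sign_off())"
```

```text
the job is handed in; nothing more can be done
None
```

The carrier is seated flat on the bed with both brass pins through its holes; it was only pushed, the hand is clear, and the job was handed in at about 30 s of the 61 s allowed.

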